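Shut and lock the pellet tub

ROBOT

A 6-joint arm with a two-finger parallel gripper is mounted at the origin on the work surface. World frame = base frame: x ahead of the robot, y to its left, z up, the work surface at z = 0. Lengths are in mm, angles in rad, forces in N, time in s.
With the tool pointing down it reaches from about 275 to 1000 mm from the base axis. Payload 8.4 kg.
Tool frame: the origin (TCP) lies on the mounting face of the last link; the fingertips stand 173 mm ahead of it and the grasp point (between the pads) lies 155 mm ahead of it; z points along the fingers, y is the line along which they close (so a half turn about z gives the same grasp; the last joint's range is limited). The gripper opens to 85 mm and grips with 20 to 120 N. Pads are 22 mm wide; open, the fingers measure 114 mm over their backs; the gripper's body (76 mm by 85 mm) begins 54 mm behind the grasp point. The pads swing forward as they close: fully open they stand 13 mm farther back than shut.
Start: joints at [-1.166, 0.353, 1.633, -0, 1.155, -0.002], TCP at [247.295, -573.999, 404.681] pointing down, gripper open.
Joint ranges: [-2.63, 2.63], [-0.92, 2.1], [0.06, 2.66], [-1.3, 4.44], [0, 2.69], [-3.02, 3.02]. Speed limits (rad/s): [2.22, 2.22, 2.79, 3.14, 3.14, 3.14].

INTERFACE

Orientations are given as [roll, pitch, yaw] about the fixed x, y, z axes, in that order (R = Rz(yaw) Ry(pitch) Rx(roll)).
In Python, from rig import r gives the robot as it stands.
- The arm moves only by the tool apply_moves, never from a script. Its argument "deltas" is a list of rows, each an object with "claw": the gripper command: -1 is fully open, 1 is shut, values between are in proportion; "delta_pos": the shift along the tool's x, y, z in cm, a list of three; "yaw": the turn about the tool's z in rad. In form: [{"claw": claw, "delta_pos": [tx, ty, tz], "yaw": yaw}, ...]. A call has 1 to 8 rows; each row shifts and turns the commanded pose from where the row before left it, along the tool's axes as they then stand; what a row does not reach is not made up. A row lasts 1/8 s, in which the tool goes at most 62.5 mm and 10.7 degrees, less where a joint would pass 70% of its speed; a pose out of reach is approached as far as the arm can. A call with a gripper value outside its range is refused whole. The fingers move at their own pace and stop on an object; "grip_force" is the grip in N (left out, the last holds). Time passes only in rows, so rows that do not move let the fingers close. It gives the time, the measured TCP pose, the force, the opening and the grip force at its end, in the units of the state.
- r.sense(): the state, without advancing time (a new reading comes with each control period).
- r.grab_frame(name): name is "scene" or "top" or "wrist"; returns a dict with "img" (480x640x3 uint8, blue, green, red), "z_map" (480x640 float32, mm along the optical axis (not along the pixel's ray), 0 where there is no reading), "fx", "fy", "cx", "cy" (pixels), "dist" ([k1, k2, p1, p2, k3] as OpenCV has them; the pictures are not rectified), "eye" and "rotation" of the camera in the world; the wrist camera has in their place "T_tool_cam" (4x4, takes a point from camera to tool coordinates, whose origin is the TCP and whose axes are the flange's). Camera axes: x right, y up, looking along -z (the intrinsics and any distortion apply to the point x, -y, -z); pixel columns grow to the right and rows downward; lengths in mm; the calibration is good to about 2 mm. A picture is of the moment at which its call begins: read the wrist's pose just before it.
- r.sign_off(): hands the job in; it is judged then, once.
The state is a dict: "clock": time; "qpos": joint angles; "qvel": joint speeds; "joint_efforts": joint torques, N m; "eef_pos": TCP position; "tcp_rot": TCP orientation; "contact_force": force on the tool from outside, world axes, zero at the start; "wrist_torque": the same for the moment, N m; "opening": opening from 0.0 (shut) to 1.0 (fully open); "grasp_force": force on a finger pad.
Only numpy, scipy, OpenCV 4.12 (cv2) and the standard library are available. Lean on these libraries where they do the work, as an engineer would, in place of code of your own. Each camera call takes 0.05 s, during which the arm holds its last target. There are 200 camera calls.

TASK

Shut the pellet tub for the night: with a fingertip, push the swivel cover round by its upright fin until its disc fully covers the pour hole in the lid. Then push the locking bar round by its own fin until it lies straight across the cover's disc, pointing at the cover's pivot. Only push, never lift: leave the tub standing where it is, do not disturb the other things on the shelf, and finish with the hand clear.

Things in the scene. Friction and masses are not known exactly. Their poses are not given: they have to be found in the camera images.
- tub: Clear acrylic box with a fixed wooden lid, loose on the shelf, about 1.3 to 2.1 kg; lid 180 (x) by 240 (y) mm, its flat top 110 mm above the shelf. Origin: centre of the underside; z up; yaw varies. In its frame the cover's pivot is at x 0, y +75 mm, the pour hole's centre at x 0, y +10 mm, the bar's pivot at x 0, y -75 mm.
- cover (a joint): Angle (rad) of the steel swivel cover about its vertical pivot: 0 = disc centred on the pour hole (arm along the tub's -y), positive = counter-clockwise seen from above (disc swung to the tub's +x side). Travels -0.5 to 1.8, so no stop at 0; starts 0.75 to 1.6; stays where it is left (friction about 0.04 N m).
- bar (a joint): Angle (rad) of the steel locking bar about its vertical pivot: 0 = along the tub's +y, straight over the shut cover's disc to the cover's pivot; positive = counter-clockwise seen from above (swung to the tub's -x side). Travels -1.0 to 1.8, so no stop at 0; starts 0.75 to 1.6; stays where it is left (friction about 0.04 N m).
- cover_fin (a point): Middle of the top edge of the cover's upright fin, 38 mm from the cover's pivot and 40 mm above the lid. The fin is a plate 8 mm thick, 28 mm long along the arm (24 to 52 mm from the pivot), and stands 33 mm above the disc; push on its flat side.
- bar_fin (a point): Middle of the top edge of the bar's upright fin, 44 mm from the bar's pivot and 40 mm above the lid. The fin is a plate 8 mm thick, 28 mm long along the bar (30 to 58 mm from the pivot), and stands 25 mm above the bar; push on its flat side.
- cover_pivot (a point): The cover's pivot axis at the lid's top surface (screw boss 24 mm diameter, 10 mm high). Fixed on the tub. The cover is an arm ending in a disc of 60 mm diameter, 5 mm thick, centred 65 mm from this pivot, its top 7 mm above the lid.
- bar_pivot (a point): The bar's pivot axis at the lid's top surface (screw boss 24 mm diameter, 19 mm high). Fixed on the tub. The bar is 16 mm wide and reaches 82 mm from this pivot; its top is 15 mm above the lid, its underside 2 mm above the cover's disc.
- hole (a point): Centre of the round pour hole, 36 mm diameter, looking dark (a black chute below), at the lid's top surface. Fixed on the tub.
- bowl: Stainless steel bowl, 130 mm across, 45 mm high; origin at the centre of its underside. Leave alone.
- chew_block: Pine chew block 90 x 50 x 45 mm; origin at the centre of its underside. Leave alone.
- brush: Black slicker brush lying bristles down, 176 mm long along its x, 90 mm wide head at +x, 30 mm high; origin under its middle. Leave alone.
- hideaway: White ceramic dome with a dark doorway, 120 mm across, 81 mm high; origin at the centre of its underside. Leave alone.

How it is judged (in metres and radians):
On the way, in this order (a step that is already met when the one before it is completed fails the run):
1. the cover's disc fully covers the pour hole while the bar is still swung aside (value of joint cover between -0.17 and 0.17 rad and value of joint bar above 0.5 rad), for 0.2 s.
2. the locking bar lies straight across the shut cover (value of joint cover between -0.17 and 0.17 rad and value of joint bar between -0.2 and 0.2 rad), for 0.2 s.
At the end, for the whole second after the job is handed in: Cover within 0.17 rad of centred on the pour hole (hole fully covered), locking bar within 0.2 rad of pointing at the cover's pivot, both at rest; tub upright, at rest and within 40 mm of where it stood (all of step 2 and velocity of joint cover between -0.05 and 0.05 rad/s and velocity of joint bar between -0.05 and 0.05 rad/s and distance of tub from where it was at the start of the episode below 0.04 m and angle between tub's own z axis and vertical below 0.05 rad and linear speed of tub below 0.02 m/s); the robot touches nothing.
It fails at once if the tub is lifted or tipped (height (world z) of tub above 0.012 m or angle between tub's own z axis and vertical above 0.12 rad).
It fails at once if the tub is shoved more than 40 mm (distance of tub from where it was at the start of the episode above 0.04 m).
It fails at once if another thing on the shelf is disturbed (moved more than 20 mm or tipped) (distance of any of bowl, chew_block, brush, hideaway from where it was at the start of the episode above 0.02 m or angle between any of bowl, chew_block, brush, hideaway's own z axis and vertical above 0.3 rad).
It also fails if it takes over 51 s, if anything falls off the work surface, if the arm or the gripper's body presses on something with over 40 N, if the wrist force passes 120 N, or if a joint passes its speed limit or range.

## Working session

There is one attempt and no reset: what is moved stays moved. The work goes in short steps, Python scripts to look and compute and a tool call to move; the robot and the scene stay as the last step left them, time stands still between calls to the robot, and variables do not carry over. Pictures are saved under pics/ and viewed, at most 10 in all, crops included, and the job is handed in when it is done.

Besides the shell and the picture viewer there is one more tool, called after "Call:" as name(argument=value, ...) on one line, values as JSON. apply_moves: Moves the arm, as the interface text tells. Its arguments: {"type":"object","properties":{"deltas":{"type":"array"},"grip_force":{"type":"number"}},"required":["deltas"]}

```bash
ls; mkdir -p pics
cat > h.py <<'E'
import numpy as np, cv2
from rig import r
def cast(f,uv,z):
    K=np.array([[f['fx'],0,f['cx']],[0,f['fy'],f['cy']],[0,0,1]])
    p=cv2.undistortPoints(np.array(uv,float).reshape(-1,1,2),K,np.array(f['dist'],float)).reshape(-1,2)
    d=np.c_[p[:,0],-p[:,1],-np.ones(len(p))]@np.array(f['rotation']).T
    e=np.array(f['eye']); return e+d*((z-e[2])/d[:,2])[:,None]
E
python3 - <<'E'
from h import *
s=r.sense();print(s)
for n in('top','scene'):
    f=r.grab_frame(n);cv2.imwrite(f'pics/{n}0.png',f['img']);np.save(f'{n}0.npy',f,allow_pickle=True)
    print(n,f['eye'],f['rotation'],f['fx'],f['dist'])
E
```

```text
pics
{'clock': 0.0, 'qpos': array([-1.16638977e+00,  3.53633021e-01,  1.63413444e+00, -6.73374633e-05,
        1.15515069e+00, -2.40525003e-03]), 'qvel': array([ 0.00140572,  0.00022012, -0.00106078, -0.00224422,  0.00024955,
       -0.00119685]), 'joint_efforts': array([ 3.59933765e-03, -6.05247188e+01, -3.42072308e+01,  4.71366857e-04,
        9.39391233e-03, -9.15054486e-07]), 'eef_pos': array([ 247.19951815, -573.78705133,  403.97082449]), 'tcp_rot': array([-3.14026701e+00,  5.83796513e-05,  4.06839079e-01]), 'contact_force': array([0.92691126, 0.27567958, 0.41618409]), 'wrist_torque': array([ 0.00432319, -0.03716067,  0.01474857]), 'grasp_force': 0.0, 'opening': 1.0055385315980228}
top [ 466.34787727   19.06761556 1026.23415824] [ 6.64018145e-02  8.26842963e-04 -1.58277312e+00] 473.29737684131464 [0.0135085 0.        0.        0.        0.       ]
scene [1168.893674    554.32403221  691.46191173] [ 0.95336774 -0.01144146  2.27505145] 435.3143210132561 [-0.055528  0.        0.        0.        0.      ]
```

View pics/top0.png

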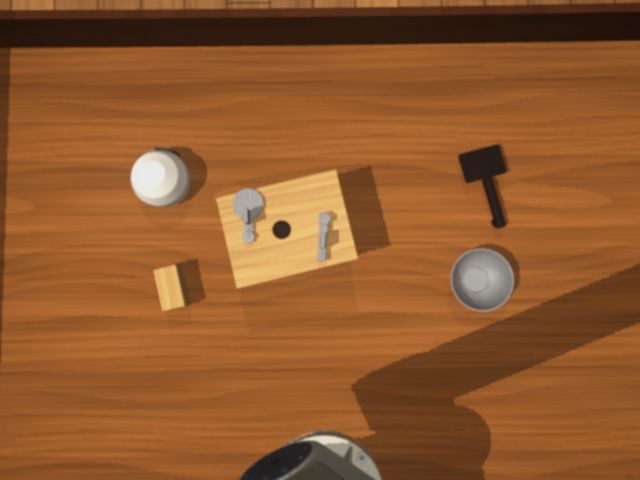

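View pics/scene0.png

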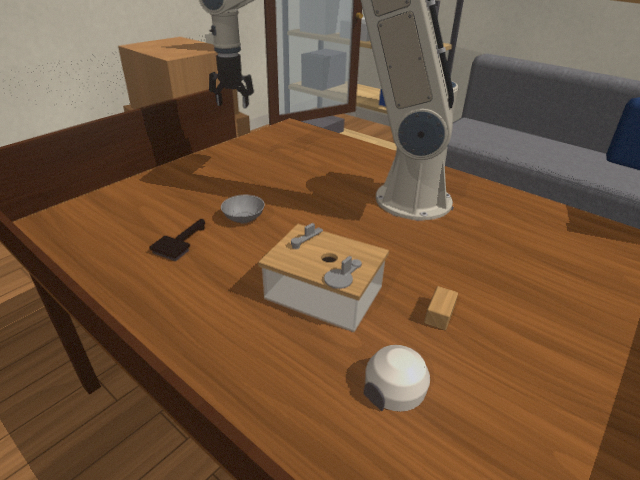

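```bash
cat > h.py <<'E'
import numpy as np, cv2
from scipy.spatial.transform import Rotation as R
from rig import r
def cast(f,uv,z,eye=None,rot=None):
    K=np.array([[f['fx'],0,f['cx']],[0,f['fy'],f['cy']],[0,0,1]])
    p=cv2.undistortPoints(np.array(uv,float).reshape(-1,1,2),K,np.array(f['dist'],float)).reshape(-1,2)
    if eye is None: eye,rot=np.array(f['eye']),R.from_euler('xyz',f['rotation']).as_matrix()
    d=np.c_[p[:,0],-p[:,1],-np.ones(len(p))]@rot.T
    return eye+d*((z-eye[2])/d[:,2])[:,None]
E
cat > m.py <<'E'
from h import *
f=np.load('top0.npy',allow_pickle=True).item()
im=f['img']; Z=f['z_map']
x0,y0=190,150; c=im[150:310,190:390]; hsv=cv2.cvtColor(c,cv2.COLOR_BGR2HSV)
zl=Z[150:310,190:390]; print('z lid',np.median(zl[50:110,60:140]))
lid=((zl>0)&(zl<960)).astype(np.uint8)
cs,_=cv2.findContours(lid,0,2); k=max(cs,key=cv2.contourArea)
rect=cv2.minAreaRect(k); box=cv2.boxPoints(rect)+[x0,y0]
print('box',box.round(1).tolist(), cast(f,box,110).round(1)[:,:2].tolist())
C=cast(f,box,110)[:,:2].mean(0)
m=((hsv[...,2]<60)).astype(np.uint8)*lid
n,l,st,ce=cv2.connectedComponentsWithStats(m)
for i in range(1,n):
    if st[i,4]>80: print('hole',st[i],ce[i]+[x0,y0],cast(f,ce[i]+[x0,y0],110).round(1))
s=((hsv[...,1]<60)&(lid>0)).astype(np.uint8)
n,l,st,ce=cv2.connectedComponentsWithStats(s)
for i in range(1,n):
    if st[i,4]>80: print('steel',st[i],(ce[i]+[x0,y0]).round(1),cast(f,ce[i]+[x0,y0],118).round(1))
cv2.imwrite('pics/crop0.png',cv2.resize(c,None,fx=4,fy=3.75,interpolation=cv2.INTER_CUBIC))
E
python3 m.py
```

```text
z lid 918.6056
box [[214.1, 196.0], [334.9, 166.7], [357.2, 258.7], [236.4, 288.0]] [[612.1, 208.5], [667.1, -27.9], [486.5, -68.3], [432.9, 165.3]]
hole [ 84  72  15  15 168] [281.08928571 229.11904762] [[545.7  78.4 110. ]]
steel [ 43  39  30  54 924] [247.7 209.8] [[583.1 142.1 118. ]]
steel [128  63  12  48 378] [322.8 235.4] [[531.9  -2.3 118. ]]
```

View pics/crop0.png

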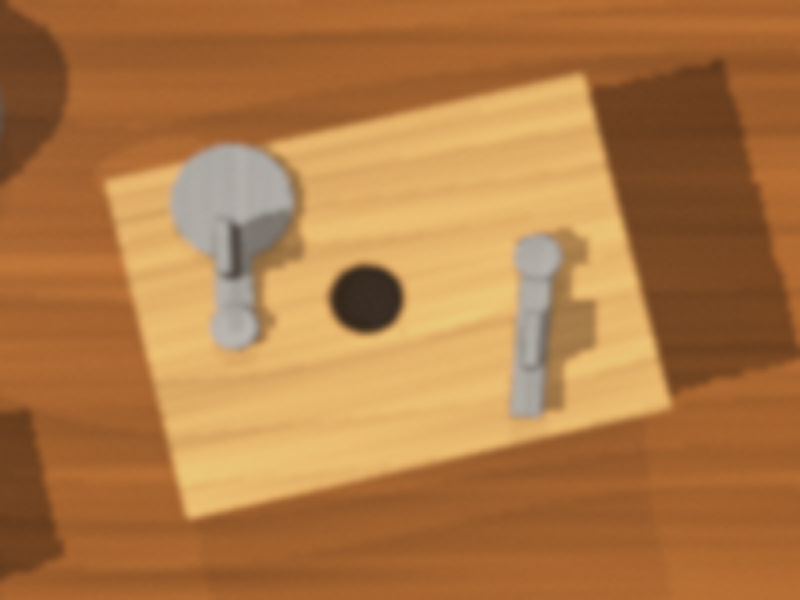

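```bash
cat > m2.py <<'E'
from h import *
f=np.load('top0.npy',allow_pickle=True).item()
P=lambda u,z: cast(f,[[190+u[0]/4-.4,150+u[1]/3.75-.4]],z)[0,:2]
box=[P(u,110) for u in ((104,180),(584,72),(672,408),(188,520))]
C0=np.mean(box,0)
cp=P((235,327),120); bp=P((538,256),129); h=P((368,299),110); dc=P((233,202),117); be=P((526,414),125)
cf=[P(u,150) for u in((227,222),(229,277))]; bf=[P(u,150) for u in((538,312),(532,368))]
ys=[(box[0]+box[3])/2-(box[1]+box[2])/2, (box[0]-box[1]),cp-bp]
for v in ys: print('yawdeg',np.degrees(np.arctan2(-v[0],v[1])),np.linalg.norm(v))
y=(cp-bp)/np.linalg.norm(cp-bp); x=np.array([y[1],-y[0]])
print('C box',C0,'C hole',h-10*y,'C piv',(cp+bp)/2,'cp',cp,'bp',bp,'h',h)
a=lambda d,r: np.arctan2(np.cross(r,d),d@r)
print('cover',a(dc-cp,-y),np.linalg.norm(dc-cp),'fin',cf,a(cf[0]-cf[1],-y),a(np.mean(cf,0)-cp,-y),np.linalg.norm(np.mean(cf,0)-cp))
print('bar',a(be-bp,y),np.linalg.norm(be-bp),'fin',bf,a(bf[1]-bf[0],y),a(np.mean(bf,0)-bp,y),np.linalg.norm(np.mean(bf,0)-bp))
E
python3 m2.py 2>/dev/null
```

```text
yawdeg 13.050421890741045 240.70800895816058
yawdeg 12.956255873394669 241.03300337202484
yawdeg 13.061675449623923 149.4892399572826
C box [547.82568469  68.01477494] C hole [547.51397506  67.65764166] C piv [547.67214734  67.86064977] cp [530.77988009 140.67142866] bp [564.56441459  -4.95012912] h [545.25397732  77.39891521]
cover 1.3607165173242772 64.87068503727994 fin [array([580.97614812, 140.20180023]), array([553.52748438, 139.3546885 ])] 1.3736789663535087 1.3183423462678632 36.48287140247399
bar 1.2592692389668687 80.32963536675771 fin [array([534.4003254 ,  -4.00641006]), array([506.6843423 ,  -0.84677685])] 1.2293167202370967 1.285565435570144 44.09435139532204
```

Call:
apply_moves(deltas=[{"claw": 1, "delta_pos": [3.7, -3.475, 0], "yaw": 0}, {"claw": 1, "delta_pos": [3.7, -3.475, 0], "yaw": 0}, {"claw": 1, "delta_pos": [3.7, -3.475, 0], "yaw": 0}, {"claw": 1, "delta_pos": [3.7, -3.475, 0], "yaw": 0}, {"claw": 1, "delta_pos": [3.7, -3.475, 0], "yaw": 0}, {"claw": 1, "delta_pos": [3.7, -3.475, 0], "yaw": 0}, {"claw": 1, "delta_pos": [3.7, -3.475, 0], "yaw": 0}, {"claw": 1, "delta_pos": [3.7, -3.475, 0], "yaw": 0}], grip_force=30)

```text
clock: 1.1
eef_pos: [409.4, -200.0, 404.6]
tcp_rot: [-3.142, 0.0, 0.407]
contact_force: [0.9, -0.5, -0.0]
opening: -0.001
grasp_force: 0.0
```

Call:
apply_moves(deltas=[{"claw": 1, "delta_pos": [3.7, -3.475, 0], "yaw": 0}, {"claw": 1, "delta_pos": [3.7, -3.475, 0], "yaw": 0}, {"claw": 1, "delta_pos": [3.7, -3.475, 0], "yaw": 0}, {"claw": 1, "delta_pos": [3.7, -3.475, 0], "yaw": 0}, {"claw": 1, "delta_pos": [3.7, -3.475, 0], "yaw": 0}, {"claw": 1, "delta_pos": [3.7, -3.475, 0], "yaw": 0}, {"claw": 1, "delta_pos": [3.7, -3.475, 0], "yaw": 0}, {"claw": 1, "delta_pos": [3.7, -3.475, 0], "yaw": 0}])

```text
clock: 2.1
eef_pos: [571.3, 172.5, 404.3]
tcp_rot: [3.142, 0.001, 0.407]
contact_force: [0.7, 0.0, -0.0]
opening: 0.002
grasp_force: 0.0
```

Call:
apply_moves(deltas=[{"claw": 1, "delta_pos": [0, 0, 0], "yaw": -0.15}, {"claw": 1, "delta_pos": [0, 0, 0], "yaw": -0.15}, {"claw": 1, "delta_pos": [0, 0, 0], "yaw": -0.15}, {"claw": 1, "delta_pos": [0, 0, 0], "yaw": -0.15}, {"claw": 1, "delta_pos": [0, 0, 0], "yaw": -0.15}, {"claw": 1, "delta_pos": [0, 0, 0], "yaw": -0.15}, {"claw": 1, "delta_pos": [0, 0, 0], "yaw": -0.15}, {"claw": 1, "delta_pos": [0, 0, 0], "yaw": -0.13}])

```text
clock: 3.1
eef_pos: [570.9, 170.8, 404.3]
tcp_rot: [-3.141, 0.0, 1.591]
contact_force: [0.2, 0.9, 0.3]
opening: -0.004
grasp_force: 0.0
```

Call:
apply_moves(deltas=[{"claw": 1, "delta_pos": [0, 0, 2], "yaw": 0}, {"claw": 1, "delta_pos": [0, 0, 2], "yaw": 0}, {"claw": 1, "delta_pos": [0, 0, 2], "yaw": 0}, {"claw": 1, "delta_pos": [0, 0, 2], "yaw": 0}, {"claw": 1, "delta_pos": [0, 0, 1.8], "yaw": 0}, {"claw": 1, "delta_pos": [0, 0, 0], "yaw": 0}])

```text
clock: 3.85
eef_pos: [570.4, 170.7, 305.1]
tcp_rot: [-3.139, 0.001, 1.587]
contact_force: [0.2, 0.8, 0.1]
opening: -0.001
grasp_force: 0.0
```

Run:
```python
from h import *
s=r.sense();print(s['eef_pos'],s['contact_force'])
a=r.grab_frame('wrist')['img'];b=r.grab_frame('scene')['img'][190:310,230:410]
cv2.imwrite('pics/w1.png',np.hstack([cv2.resize(a,(400,300)),cv2.resize(b,(400,300))]))
```

```text
[570.41085213 170.71046439 305.13455652] [0.23540953 0.84474892 0.13346233]
```

View pics/w1.png

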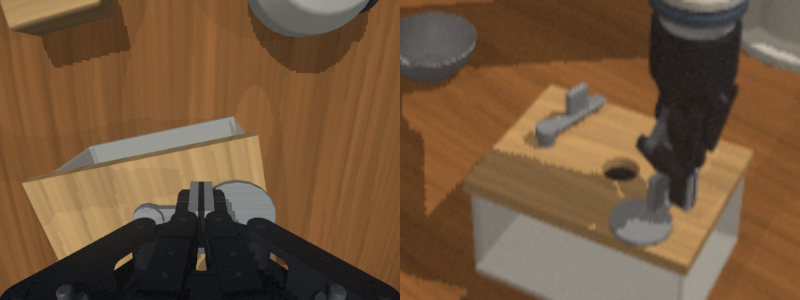

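Call:
apply_moves(deltas=[{"claw": 1, "delta_pos": [-0.5, 0, 0], "yaw": 0}, {"claw": 1, "delta_pos": [-0.5, 0, 0], "yaw": 0}, {"claw": 1, "delta_pos": [-0.43, 0, 0], "yaw": 0}, {"claw": 1, "delta_pos": [-0.345, 0.113, 0], "yaw": 0.085}, {"claw": 1, "delta_pos": [-0.345, 0.113, 0], "yaw": 0.085}, {"claw": 1, "delta_pos": [-0.345, 0.113, 0], "yaw": 0.085}, {"claw": 1, "delta_pos": [-0.345, 0.113, 0], "yaw": 0.085}, {"claw": 1, "delta_pos": [-0.345, 0.113, 0], "yaw": 0.085}])

```text
clock: 4.95
eef_pos: [574.3, 138.6, 307.0]
tcp_rot: [3.141, -0.001, 1.159]
contact_force: [0.5, 1.9, 0.5]
opening: 0.003
grasp_force: 0.6
```

Call:
apply_moves(deltas=[{"claw": 1, "delta_pos": [-0.345, 0.113, 0], "yaw": 0.085}, {"claw": 1, "delta_pos": [-0.345, 0.113, 0], "yaw": 0.085}, {"claw": 1, "delta_pos": [-0.345, 0.113, 0], "yaw": 0.085}, {"claw": 1, "delta_pos": [-0.345, 0.113, 0], "yaw": 0.085}, {"claw": 1, "delta_pos": [-0.345, 0.113, 0], "yaw": 0.085}, {"claw": 1, "delta_pos": [-0.345, 0.113, 0], "yaw": 0.085}, {"claw": 1, "delta_pos": [-0.345, 0.113, 0], "yaw": 0.085}, {"claw": 1, "delta_pos": [0, 0, 0], "yaw": 0}])

```text
clock: 5.95
eef_pos: [565.6, 114.9, 306.9]
tcp_rot: [3.141, -0.0, 0.567]
contact_force: [-0.4, 0.9, -0.3]
opening: 0.001
grasp_force: 0.0
```

Run:
```python
from h import *
cp=np.array([530.8,140.7]);s=r.sense();w=s['tcp_rot'][2]
d=s['eef_pos'][:2]-cp;print(s['eef_pos'],w,'tool rel',d@[np.cos(w),np.sin(w)],d@[np.sin(w),-np.cos(w)],'theta',w-.228)
a=r.grab_frame('top')['img'][150:310,190:390];b=r.grab_frame('scene')['img'][190:310,230:410]
cv2.imwrite('pics/w2.png',np.hstack([cv2.resize(a,(400,320)),cv2.resize(b,(400,320))]))
```

```text
[565.57965932 114.89708008 306.91355383] 0.5669749777525976 tool rel 15.479364472187246 40.44508195406059 theta 0.33897497775259766
```

View pics/w2.png

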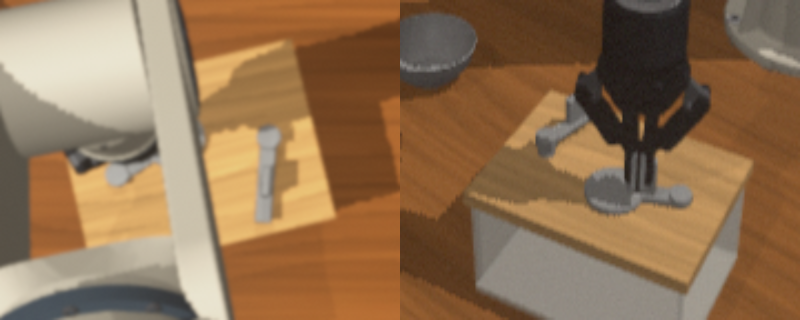

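Call:
apply_moves(deltas=[{"claw": 1, "delta_pos": [-0.345, 0.113, 0], "yaw": 0.085}, {"claw": 1, "delta_pos": [-0.345, 0.113, 0], "yaw": 0.085}, {"claw": 1, "delta_pos": [-0.345, 0.113, 0], "yaw": 0.085}, {"claw": 1, "delta_pos": [-0.345, 0.113, 0], "yaw": 0.085}, {"claw": 1, "delta_pos": [0, 0, 0], "yaw": 0}])

```text
clock: 6.68
eef_pos: [555.1, 105.3, 306.7]
tcp_rot: [-3.142, 0.0, 0.228]
contact_force: [0.8, 0.4, -0.1]
opening: -0.003
grasp_force: 0.0
```

Call:
apply_moves(deltas=[{"claw": 1, "delta_pos": [1, 0, 0], "yaw": 0}, {"claw": 1, "delta_pos": [1, 0, 0], "yaw": 0}, {"claw": 1, "delta_pos": [0, 0, -3], "yaw": 0}, {"claw": 1, "delta_pos": [0, 0, -3], "yaw": 0}, {"claw": 1, "delta_pos": [0, 0, -3], "yaw": 0}, {"claw": 1, "delta_pos": [0, 0, -3], "yaw": 0}, {"claw": 1, "delta_pos": [0, 0, 0], "yaw": 0}])

```text
clock: 7.55
eef_pos: [575.9, 110.2, 429.2]
tcp_rot: [3.141, -0.005, 0.228]
contact_force: [-0.1, -0.4, -0.5]
opening: -0.002
grasp_force: 0.0
```

Run:
```python
from h import *
s=r.sense();print(s['eef_pos'],s['tcp_rot'])
f=r.grab_frame('wrist');f['s']=s;np.save('w3.npy',f,allow_pickle=True)
g=r.grab_frame('scene');np.save('s3.npy',g,allow_pickle=True)
b=g['img'][190:330,230:410]
cv2.imwrite('pics/w3.png',np.hstack([cv2.resize(f['img'],(400,300)),cv2.resize(b,(400,300),interpolation=2)]))
```

```text
[575.86043356 110.1617288  429.24223147] [ 3.14144127 -0.00479982  0.22776569]
```

View pics/w3.png

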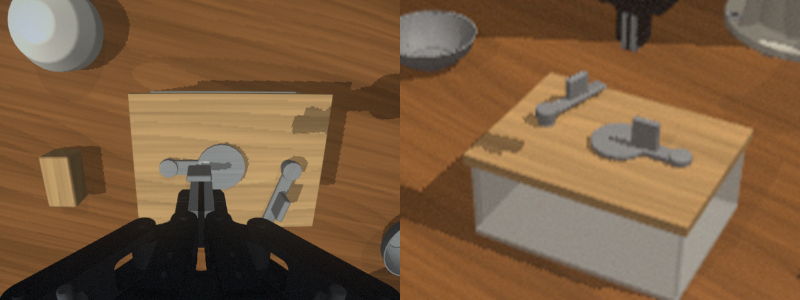

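Run:
```python
from h import *
f=np.load('w3.npy',allow_pickle=True).item();s=f['s'];T=np.array(f['T_tool_cam'])
Rt=R.from_euler('xyz',s['tcp_rot']).as_matrix();eye=s['eef_pos']+Rt@T[:3,3];rot=Rt@T[:3,:3]
P=lambda u,z:cast(f,[[u[0]*1.6,u[1]*1.6]],z,eye,rot)[0,:2]
g=np.load('s3.npy',allow_pickle=True).item()
Q=lambda u,z:cast(g,[[230+u[0]*.45,190+u[1]*140/300]],z)[0,:2]
for n,cp,dc,bp in(('w',P((169,168),120),P((222,166),117),P((291,170.5),129)),('s',Q((681,156.5),120) if 0 else Q((281,156.5),120),Q((219,140),117),Q((146,117),129))):
    a,b=dc-cp,bp-cp
    print(n,cp,dc,bp,np.linalg.norm(a),np.linalg.norm(b),'theta',np.arctan2(b[0]*a[1]-b[1]*a[0],a@b))
```

```text
w [531.91162043 139.47333731] [547.96974092  76.4572337 ] [565.18504761  -3.47672819] 65.0299357881158 146.77139429282354 theta 0.02082469401703478
s [535.32496676 146.82288024] [550.01625094  81.41747923] [579.9719379   10.30290041] 67.03506778405749 143.63515212145896 theta -0.09512083747046285
```

Call:
apply_moves(deltas=[{"claw": 1, "delta_pos": [-2.2, 3.12, 0], "yaw": 0}, {"claw": 1, "delta_pos": [-2.2, 3.12, 0], "yaw": 0}, {"claw": 1, "delta_pos": [-2.2, 3.12, 0], "yaw": 0}, {"claw": 1, "delta_pos": [-2.2, 3.12, 0], "yaw": 0}, {"claw": 1, "delta_pos": [0, 0, 0], "yaw": 0}])

```text
clock: 8.28
eef_pos: [516.0, -33.2, 425.5]
tcp_rot: [-3.141, 0.002, 0.225]
contact_force: [0.4, 0.5, 1.3]
opening: -0.0
grasp_force: 0.0
```

Call:
apply_moves(deltas=[{"claw": 1, "delta_pos": [0, 0, 0], "yaw": -0.16}, {"claw": 1, "delta_pos": [0, 0, 0], "yaw": -0.16}, {"claw": 1, "delta_pos": [0, 0, 0], "yaw": -0.16}, {"claw": 1, "delta_pos": [0, 0, 0], "yaw": -0.16}, {"claw": 1, "delta_pos": [0, 0, 0], "yaw": -0.16}, {"claw": 1, "delta_pos": [0, 0, 0], "yaw": -0.16}, {"claw": 1, "delta_pos": [0, 0, 0], "yaw": -0.16}, {"claw": 1, "delta_pos": [0, 0, 0], "yaw": -0.14}])

```text
clock: 9.28
eef_pos: [517.3, -30.7, 425.7]
tcp_rot: [-3.14, -0.0, 1.492]
contact_force: [0.5, 0.2, -0.5]
opening: -0.002
grasp_force: 0.0
```

Call:
apply_moves(deltas=[{"claw": 1, "delta_pos": [0, 0, 3], "yaw": 0}, {"claw": 1, "delta_pos": [0, 0, 3], "yaw": 0}, {"claw": 1, "delta_pos": [0, 0, 2], "yaw": 0}, {"claw": 1, "delta_pos": [0, 0, 2], "yaw": 0}, {"claw": 1, "delta_pos": [0, 0, 2], "yaw": 0}, {"claw": 1, "delta_pos": [0, 0, 0], "yaw": 0}, {"claw": 1, "delta_pos": [0, 0, 0], "yaw": 0}])

```text
clock: 10.15
eef_pos: [517.3, -31.2, 306.8]
tcp_rot: [-3.141, -0.0, 1.487]
contact_force: [-0.1, 0.1, -0.4]
opening: -0.001
grasp_force: 0.0
```

Run:
```python
from h import *
s=r.sense();w=s['tcp_rot'][2];d=s['eef_pos'][:2]-[564.6,-5]
print(s['eef_pos'],w,'rel',d@[np.cos(w),np.sin(w)],d@[np.sin(w),-np.cos(w)])
```

```text
[517.27208343 -31.16826377 306.82563042] 1.4872423433735678 rel -30.02680946156067 -44.97888870755014
```

Call:
apply_moves(deltas=[{"claw": 1, "delta_pos": [0.5, 0, 0], "yaw": 0}, {"claw": 1, "delta_pos": [0.5, 0, 0], "yaw": 0}, {"claw": 1, "delta_pos": [0.5, 0, 0], "yaw": 0}, {"claw": 1, "delta_pos": [0.385, -0.111, 0], "yaw": 0.085}, {"claw": 1, "delta_pos": [0.385, -0.111, 0], "yaw": 0.085}, {"claw": 1, "delta_pos": [0.385, -0.111, 0], "yaw": 0.085}, {"claw": 1, "delta_pos": [0.385, -0.111, 0], "yaw": 0.085}, {"claw": 1, "delta_pos": [0.385, -0.111, 0], "yaw": 0.085}])

```text
clock: 11.15
eef_pos: [517.6, 3.6, 306.9]
tcp_rot: [3.141, 0.0, 1.059]
contact_force: [-1.1, -1.0, -0.4]
opening: -0.003
grasp_force: 0.5
```

Call:
apply_moves(deltas=[{"claw": 1, "delta_pos": [0.385, -0.111, 0], "yaw": 0.085}, {"claw": 1, "delta_pos": [0.385, -0.111, 0], "yaw": 0.085}, {"claw": 1, "delta_pos": [0.385, -0.111, 0], "yaw": 0.085}, {"claw": 1, "delta_pos": [0.385, -0.111, 0], "yaw": 0.085}, {"claw": 1, "delta_pos": [0.385, -0.111, 0], "yaw": 0.085}, {"claw": 1, "delta_pos": [0.385, -0.111, 0], "yaw": 0.085}, {"claw": 1, "delta_pos": [0.385, -0.111, 0], "yaw": 0.085}, {"claw": 1, "delta_pos": [0, 0, 0], "yaw": 0}])

```text
clock: 12.15
eef_pos: [530.5, 28.1, 306.8]
tcp_rot: [3.142, -0.0, 0.468]
contact_force: [-0.4, -0.4, -0.3]
opening: 0.0
grasp_force: 0.0
```

Run:
```python
from h import *
s=r.sense();w=s['tcp_rot'][2];d=s['eef_pos'][:2]-[564.6,-5]
print(s['eef_pos'],w-.228,'rel',d@[np.cos(w),np.sin(w)],d@[np.sin(w),-np.cos(w)])
```

```text
[530.53843148  28.09542453 306.79992695] 0.23975591350105716 rel -15.480544844737437 -44.89822163633221
```

Call:
apply_moves(deltas=[{"claw": 1, "delta_pos": [0.37, -0.105, 0], "yaw": 0.08}, {"claw": 1, "delta_pos": [0.37, -0.105, 0], "yaw": 0.08}, {"claw": 1, "delta_pos": [0.37, -0.105, 0], "yaw": 0.08}, {"claw": 1, "delta_pos": [0, 0, 0], "yaw": 0}, {"claw": 1, "delta_pos": [0, 0, 0], "yaw": 0}])

```text
clock: 12.78
eef_pos: [539.5, 34.8, 306.7]
tcp_rot: [3.142, -0.0, 0.229]
contact_force: [-0.3, -0.1, 0.2]
opening: -0.001
grasp_force: 0.0
```

Call:
apply_moves(deltas=[{"claw": 1, "delta_pos": [-1, 0, 0], "yaw": 0}, {"claw": 1, "delta_pos": [-1, 0, 0], "yaw": 0}, {"claw": 1, "delta_pos": [-3, 0, -3], "yaw": 0}, {"claw": 1, "delta_pos": [-3, 0, -3], "yaw": 0}, {"claw": 1, "delta_pos": [-3, 0, -3], "yaw": 0}, {"claw": 1, "delta_pos": [-3, 0, -3], "yaw": 0}, {"claw": 1, "delta_pos": [0, 0, 0], "yaw": 0}, {"claw": 1, "delta_pos": [0, 0, 0], "yaw": 0}])

```text
clock: 13.78
eef_pos: [402.9, 3.3, 426.5]
tcp_rot: [3.141, -0.001, 0.227]
contact_force: [-0.1, -0.9, -0.1]
opening: 0.006
grasp_force: 0.0
```

Run:
```python
from h import *
s=r.sense();print(s['eef_pos'],s['tcp_rot'])
f=r.grab_frame('wrist');f['s']=s;np.save('w4.npy',f,allow_pickle=True)
b=r.grab_frame('scene')['img'][190:330,230:410]
cv2.imwrite('pics/w4.png',np.hstack([cv2.resize(f['img'],(400,300)),cv2.resize(b,(400,300),interpolation=2)]))
```

```text
[402.92638329   3.28639859 426.45542838] [ 3.14146800e+00 -7.34890931e-04  2.26782011e-01]
```

View pics/w4.png

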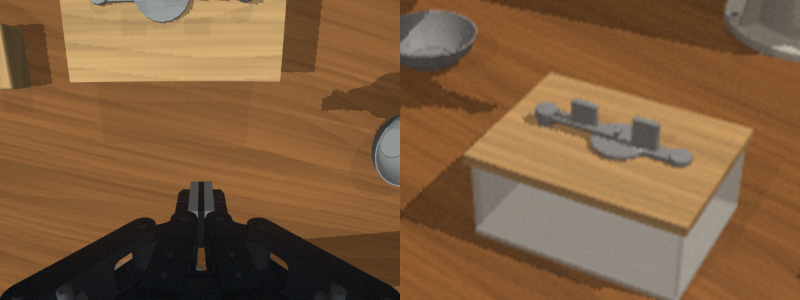

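Call:
apply_moves(deltas=[{"claw": 1, "delta_pos": [0, 4.5, 0], "yaw": 0}, {"claw": 1, "delta_pos": [0, 4.5, 0], "yaw": 0}, {"claw": 1, "delta_pos": [0, 4.5, 0], "yaw": 0}, {"claw": 1, "delta_pos": [0, 4.5, 0], "yaw": 0}, {"claw": 1, "delta_pos": [0, 4.5, 0], "yaw": 0}, {"claw": 1, "delta_pos": [0, 4.5, 0], "yaw": 0}, {"claw": 1, "delta_pos": [0, 4.5, 0], "yaw": 0}, {"claw": 1, "delta_pos": [0, 0, 0], "yaw": 0}])

```text
clock: 14.88
eef_pos: [474.7, -306.0, 424.9]
tcp_rot: [-3.141, 0.001, 0.225]
contact_force: [-0.6, 0.7, -0.1]
opening: 0.004
grasp_force: 0.0
```

Run:
```python
from h import *
f=r.grab_frame('top');np.save('top5.npy',f,allow_pickle=True)
cv2.imwrite('pics/t5.png',cv2.resize(f['img'][150:310,190:390],(800,600),interpolation=2))
```

```text
(no output)
```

View pics/t5.png

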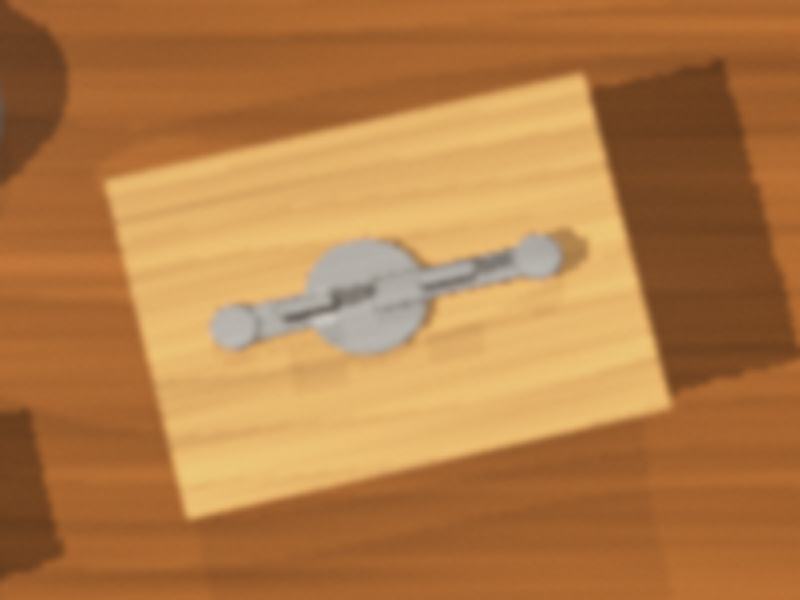

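The disc is centred at (369,297), against the hole's earlier (368,299). The bar lies along the line between the bosses (235,327) and (538,256), and the tub has not moved.

```bash
python3 -c "
from rig import r
print(r.sign_off())"
```

```text
the job is handed in; nothing more can be done
None
```

The cover is shut over the pour hole and the bar lies straight across it, pointing at the cover's pivot. The tub has not moved, the hand is clear, and I handed the job in at about 15 s (no verdict was returned).

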